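# Close up the tomato slicer

## Task

The tomato slicer has been washed; close it up so that the pusher's fins cover the blades. First, before the pusher is moved, push the red knob of the stop cam round with a fingertip until its lever points straight back along the guide rods, away from the blades, which is the cam's low point; then push the pusher gently forward by its black handle bar until it is fully home. Only push: grip and lift nothing, and leave the other things on the table where they stand.

Things in the scene. Friction and masses are not known exactly. Their poses are not given: they have to be found in the camera images.
- slicer: Tomato slicer of aluminium and stainless steel, fixed to the table; 400 mm long, 174 wide without the cam bracket. Origin on the table under its middle. x: the way the pusher is pushed, towards the blades; y: left; z: up. Guide rods along x at y = -45 and +45 mm, tops 91 mm above the table. Blade frame at x = +105 mm, 150 mm wide, 177 mm high, the tallest part. Rod blocks at x = -186 mm, 97 mm high.
- pusher (a joint): Travel of the pusher in m along the slicer's +x: 0 fully back, 0.110 fully home on its end stop, fins between the blades; starts near the back. About 4 N of friction; stays where left. A roller on its left follows the stop cam: at the cam's low point the roller just clears it, otherwise the cam stops the pusher up to 26 mm short of home.
- push_bar (a point): Middle of the pusher's black handle bar: round, 20 mm diameter, 104 mm long across the slicer (its y), axis 125 mm above the table, on two arms behind the white-finned pusher head, whose plate is 151 mm high and 40 mm ahead of this point. Behind the bar (slicer -x) the space is free down to the guide rods.
- stop_cam (a joint): Angle of the stop cam in rad: 0 at its low point, lever straight back (slicer -x). Grows as the lever turns clockwise seen from above: 1.57 lever square out to the left (+y), limit 2.75 nearly forward. Other limit -0.5, past low, where the cam rises again. Starts at 1.9 to 2.45, so turn it anticlockwise. Stiff (5 N at the knob), stays where left.
- stop_pivot (a point): Point on the cam's upright pivot axis, 112 mm above the table. The cam is a dark steel eccentric disc of 60 mm diameter, 14 mm off the pivot, on a bracket on the left side of the slicer.
- stop_knob (a point): Middle of the stop cam's red knob, 112 mm above the table: an upright knob of 18 mm diameter, from 92 to 130 mm above the table, on the end of the flat steel lever (16 mm wide, its top 92 mm above the table), 70 mm from the pivot.
- pan_center (a point): Steel food pan with tomatoes, 200 x 186 mm and 100 mm high, tomatoes to about 105 mm; the point is on its centre line 50 mm above its underside. Stands to the right of the slicer; to be left alone.
- shaker_center (a point): Spice shaker jar with a red cap, 66 mm diameter, 105 mm high; the point is its centre, 52 mm above its underside. To be left alone.
- sprayer_center (a point): Spray bottle with a blue head, 74 mm diameter, 192 mm high; the point is on its axis 75 mm above its underside. To be left alone.
- brush_center (a point): Cleaning brush lying on its blue bristles, 220 mm long, 40 mm wide, 42 mm high; the point is at its middle, 34 mm above the table. To be left alone.

How it is judged (in metres and radians):
On the way:
1. the stop cam is at its low point (lever straight back within 0.4 rad) while the pusher is still where it started, within 15 mm (value of joint stop_cam between -0.4 and 0.4 rad and distance of push_bar from where it was at the start of the episode below 0.015 m), for 0.2 s.
At the end, for the whole second after the job is handed in: The pusher is fully home (within 3 mm of its end stop) and at rest, the cam lever points straight back within 0.4 rad, and the pan, shaker, spray bottle and brush are within 25 mm of where they stood (value of joint stop_cam between -0.4 and 0.4 rad and value of joint pusher above 0.107 m and velocity of joint pusher between -0.01 and 0.01 m/s and distance of each of pan_center, shaker_center, sprayer_center, brush_center from where it was at the start of the episode below 0.025 m); the robot touches nothing.
It fails at once if a bystander was shoved, lifted or knocked over (moved more than 25 mm) (distance of any of pan_center, shaker_center, sprayer_center, brush_center from where it was at the start of the episode above 0.025 m).
It fails at once if the pusher or the cam was gripped or forced instead of gently pushed (more than 40 N from the fingers) (contact force between the fingers and pusher above 40 N or contact force between the fingers and stop_cam above 40 N).
It also fails if it takes over 51 s, if anything falls off the work surface, if the arm or the gripper's body presses on something with over 40 N, if the wrist force passes 120 N, or if a joint passes its speed limit or range.

## Robot

A 6-joint arm with a two-finger parallel gripper is mounted at the origin on the work surface. World frame = base frame: x ahead of the robot, y to its left, z up, the work surface at z = 0. Lengths are in mm, angles in degrees, forces in N, time in s.
With the tool pointing down it reaches from about 300 to 850 mm from the base axis. Payload 4.2 kg.
Tool frame: the origin (TCP) lies on the centre line of the jaws, within the pads' length; the fingertips stand 11 mm ahead of it and the grasp point (between the pads) lies 8 mm behind it; z points along the fingers, y is the line along which they close (so a half turn about z gives the same grasp; the last joint's range is limited). The gripper opens to 91 mm and grips with 3 to 60 N. Pads are 32 mm wide; open, the fingers measure 118 mm over their backs; the gripper's body (76 mm by 178 mm) begins 60 mm behind the grasp point.
Start: joints at [72.135, 18.312, 89.639, -0, 72.044, -1.146], TCP at [165.416, 550.708, 224.976] pointing down, gripper open.
Joint ranges: [-177.97, 177.97], [-48.28, 115.42], [12.27, 149.76], [-77.06, 257.06], [2.81, 150.46], [-146.56, 146.56]. Speed limits (degrees/s): [147.25, 147.25, 180, 180, 180, 180].

## Interface

Orientations are given as [roll, pitch, yaw] about the fixed x, y, z axes, in that order (R = Rz(yaw) Ry(pitch) Rx(roll)).
In Python, from workcell import env, grab_frame, camera_model, models gives the robot as it stands.
- The arm moves only by the shell command python3 -m crank 'ROWS' [FORCE]. ROWS is text: rows parted by semicolons, each of 7 numbers parted by spaces: the closure, from -1 (fully open) to 1 (shut), so that 0 is half open, then the shift along the tool's x, y, z in mm, then the turn, a rotation vector about the tool's x, y, z in degrees. A call has 1 to 10 rows; each row shifts and turns the commanded pose from where the row before left it, along the tool's axes as they then stand; what a row does not reach is not made up. A row lasts 1/8 s, in which the tool goes at most 62.5 mm and 10.7 degrees, less where a joint would pass 70% of its speed; a pose out of reach is approached as far as the arm can. A call is refused whole if a number of a shift passes 62.5 or a number of a turn 10.7, either way. A call with a gripper value outside its range is refused whole. The fingers move at their own pace and stop on an object; FORCE is the grip in N (left out, the last holds). Time passes only in rows, so rows that do not move let the fingers close. It gives the time, the measured TCP pose, the force, the opening and the grip force at its end, in the units of the state.
- env.state(): the state, without advancing time (a new reading comes with each control period).
- grab_frame(name): name is "scene" or "side" or "wrist"; returns the picture (384x512x3 uint8, blue, green, red); there is no depth.
- camera_model(name): a dict with "K" (3x3 intrinsics, pixels), "k1" (the pictures are not rectified: a ray, as slopes to the right and down, at radius r is drawn at 1 + k1 r^2 times it, then the intrinsics apply), "R" (3x3) and "t" (3): a world point X has camera coordinates R X + t; the wrist camera has in their place "mount" (4x4, takes a point from camera to tool coordinates, whose origin is the TCP and whose axes are the flange's). Camera axes: x right, y down, z forward; pixel columns grow to the right and rows downward; lengths in mm; the calibration is good to about 2 mm. A picture is of the moment at which its call begins: read the wrist's pose just before it. camera_model takes no time and is no camera call.
- env.job_done(): hands the job in; it is judged then, once.
Trained networks look in the newest picture that a camera, given by its name, has taken for a name from the list of things; names that differ only in an ending like _2 or _b are one class to them, and where a whole thing is asked for, a point or a joint stands for the part that bears it (a point fixed in the world has none). Each returns a list of dicts, best first, with "p" (0 to 1); they miss things now and then, are a little off and sometimes report something else, mostly with a low value. They report only what shows in the picture. A call takes as long as a camera call.
- models.search_frame(name, camera): "point" ([x, y, z] in mm, in world coordinates, good to about 4 mm: the middle of the surface that is visible of it).
The state is a dict: "time_s": time; "qpos": joint angles; "qvel": joint speeds; "effort": joint torques, N m; "ee_pos": TCP position; "ee_rot": TCP orientation; "force": force on the tool from outside, world axes, zero at the start; "torque": the same for the moment, N m; "gripper_width": finger opening in mm; "gripper_force": force on a finger pad.
Only numpy, scipy, OpenCV 4.12 (cv2) and the standard library are available. Lean on these libraries where they do the work, as an engineer would, in place of code of your own. Each camera call takes 0.05 s, during which the arm holds its last target. There are 200 camera calls.

## Working session

There is one attempt and no reset: what is moved stays moved. The work goes in short steps, Python scripts to look and compute and a shell command to move; the robot and the scene stay as the last step left them, time stands still between calls to the robot, and variables do not carry over. Pictures are saved under pics/ and viewed, at most 10 in all, crops included, and the job is handed in when it is done.

```bash
mkdir -p pics
python3 - <<'E'
from workcell import env, grab_frame, camera_model, models
import cv2,numpy as np
s=env.state();print(s["time_s"],s["ee_pos"],s["ee_rot"],s["gripper_width"])
for c in("scene","side"):
    cv2.imwrite(f"pics/{c}0.png",grab_frame(c))
    for n in("slicer","push_bar","stop_pivot","stop_knob","pan_center","shaker_center","sprayer_center","brush_center"):
        print(c,n,[(np.round(d["point"]).tolist(),round(d["p"],2)) for d in models.search_frame(n,c)[:2]])
E
```

```text
0.0 [165.26093078 550.24610386 224.12682688] [-1.79899182e+02 -1.77281296e-03  1.63282753e+02] 91.41929278968631
scene slicer [([709.0, -25.0, 80.0], 0.94)]
scene push_bar [([604.0, -38.0, 135.0], 0.94)]
scene stop_pivot [([630.0, 65.0, 84.0], 0.81)]
scene stop_knob [([633.0, 66.0, 81.0], 0.96), ([520.0, 397.0, 110.0], 0.54)]
scene pan_center [([590.0, -488.0, 66.0], 0.73), ([519.0, 395.0, 110.0], 0.53)]
scene shaker_center [([663.0, 412.0, 78.0], 0.72), ([561.0, 301.0, 38.0], 0.29)]
scene sprayer_center [([517.0, 393.0, 108.0], 0.92)]
scene brush_center [([562.0, 299.0, 37.0], 0.75)]
side slicer [([569.0, -80.0, 84.0], 0.57)]
side push_bar [([567.0, -67.0, 134.0], 0.74)]
side stop_pivot [([621.0, 74.0, 95.0], 0.45)]
side stop_knob [([625.0, 74.0, 91.0], 0.45)]
side pan_center [([568.0, -506.0, 59.0], 0.65)]
side shaker_center [([635.0, 390.0, 72.0], 0.78), ([564.0, -78.0, 83.0], 0.74)]
side sprayer_center [([490.0, 378.0, 106.0], 0.77)]
side brush_center [([539.0, 287.0, 39.0], 0.63)]
```

View pics/scene0.png

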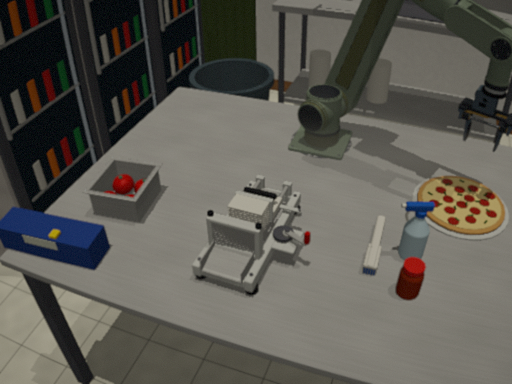

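View pics/side0.png

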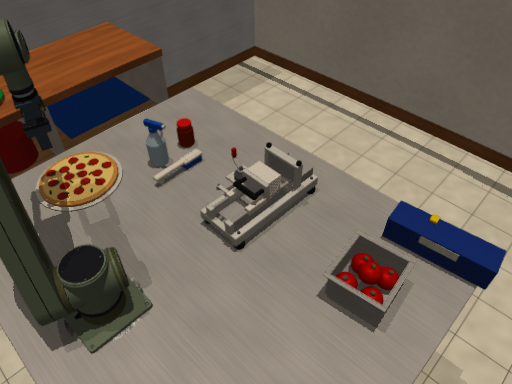

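The scene picture shows the slicer at (250,235) with the blade frame towards the camera, the red knob at (307,238) and the black bar at (262,192). The side picture shows the knob at (234,152) and the blade frame at (283,163). The bystanders stand well clear. I'll enlarge both views to pick landmarks.

Run:
```python
import cv2,numpy as np
a=cv2.imread("pics/scene0.png")[165:305,185:325];b=cv2.imread("pics/side0.png")[125:265,190:330]
f=lambda x:cv2.resize(x,(400,400),interpolation=cv2.INTER_CUBIC)
m=np.hstack([f(a),f(b)]);m=cv2.convertScaleAbs(m,alpha=1.3,beta=15);cv2.imwrite("pics/crop1.png",m)
```

```text
(no output)
```

View pics/crop1.png

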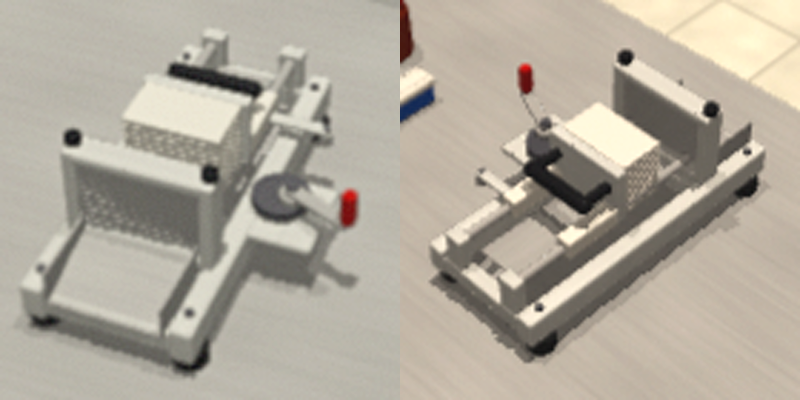

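The crop shows (left/scene, right/side): knob (349,208)/(525,78); bar middle (215,79)/(560,186); frame's ball caps (71,137),(209,174)/(711,109),(625,57); pivot hub about (291,195)/(545,124). Next I triangulate these.

```bash
cat > h.py <<'E'
import numpy as np, cv2
from workcell import camera_model
def norm(c,uv):
    m=camera_model(c);K=np.array(m["K"]);d=np.array([m["k1"],0,0,0.])
    return cv2.undistortPoints(np.array([[uv]],float),K,d)[0,0],np.c_[m["R"],m["t"]]
def tri(a,b):
    (p,P),(q,Q)=norm("scene",a),norm("side",b)
    X=cv2.triangulatePoints(P,Q,p,q)[:,0];X=X[:3]/X[3]
    e=[np.linalg.norm((Y:=M@np.r_[X,1])[:2]/Y[2]-z)*500 for M,z in((P,p),(Q,q))]
    return X,e
E
python3 - <<'E'
from h import *
for n,a,b in (("knob",(349,208),(125,78)),("bar",(215,79),(160,186)),("capR",(71,137),(311,109)),("capL",(209,174),(225,57)),("pivot",(291,195),(145,124)),("barL",(262,90),(131,167)),("barR",(170,69),(190,206)),("footboltR?",(0,0),(0,0))):
    if n[0]=="f":continue
    X,e=tri(np.array(a)*.35+[185,165],np.array(b)*.35+[190,125]);print(n,X.round(1),np.round(e,1))
E
```

```text
knob [646.6 125.7 107.2] [0.2 0.2]
bar [528.2 -52.5 123.3] [0.5 0.5]
capR [ 705.  -124.8  168.5] [0.5 0.5]
capL [708.1  11.5 167.5] [0.4 0.4]
pivot [621.8  63.4  83.1] [0.9 0.8]
barL [528.1  -3.6 121.4] [1. 1.]
barR [ 528.5 -100.3  124.3] [0.1 0.1]
```

```bash
python3 -m crank '1 -52 -23 0 0 0 0;1 -52 -23 0 0 0 0;1 -52 -23 0 0 0 0;1 -52 -23 0 0 0 0;1 -52 -23 0 0 0 0;1 -52 -23 0 0 0 0;1 -52 -23 0 0 0 0;1 -52 -23 0 0 0 0;1 -52 -23 0 0 0 0;1 -52 -23 0 0 0 0' 20; python3 -m crank '1 -54 -22 0 0 0 0;1 -54 -22 0 0 0 0;1 0 0 0 0 0 10;1 0 0 0 0 0 10;1 0 0 0 0 0 10;1 0 0 0 0 0 10;1 0 0 0 0 0 10;1 0 0 0 0 0 10'; python3 -m crank '1 0 0 0 0 0 10;1 0 0 0 0 0 10;1 0 0 0 0 0 10;1 0 0 0 0 0 5;1 0 0 0 0 0 0;1 0 0 0 0 0 0'
cat >> h.py <<'E'
def rel(x,y,z,yaw):
    from workcell import env
    from scipy.spatial.transform import Rotation as Ro
    s=env.state();R=Ro.from_euler("xyz",s["ee_rot"],degrees=True)
    print("t",s["time_s"],"pos",s["ee_pos"].round(1),"rot",np.round(s["ee_rot"],1),"w",round(s["gripper_width"],1),"F",np.round(s["force"],1))
    print("shift",R.inv().apply(np.array([x,y,z])-s["ee_pos"]).round(1),"turn",np.degrees((R.inv()*Ro.from_euler("xyz",[180,0,yaw],degrees=True)).as_rotvec()).round(1))
E
python3 -c "
from h import *
rel(688.4,109,120,68.3)"
```

```text
time_s: 2.15
ee_pos: [598.6, 179.5, 225.1]
ee_rot: [180.0, 0.0, 163.3]
force: [-0.3, 1.0, -0.1]
gripper_width: 0.4
gripper_force: 0.0
time_s: 3.15
ee_pos: [688.1, 107.6, 224.8]
ee_rot: [-180.0, -0.0, 103.0]
force: [0.6, -0.8, -0.2]
gripper_width: 0.1
gripper_force: 0.0
time_s: 3.9
ee_pos: [688.0, 107.6, 224.9]
ee_rot: [-180.0, -0.0, 68.4]
force: [0.4, 0.6, -0.6]
gripper_width: 0.7
gripper_force: 0.0
t 3.9 pos [688.  107.6 224.9] rot [-180.    -0.    68.4] w 0.7 F [ 0.4  0.6 -0.6]
shift [  1.4  -0.2 104.9] turn [-0.  -0.   0.1]
```

Run:
```python
from h import *
from workcell import env,grab_frame,models
cv2.imwrite("pics/w1.png",grab_frame("wrist"))
for n in("stop_knob","stop_pivot","push_bar"):print(n,[(np.round(d["point"]),round(d["p"],2)) for d in models.search_frame(n,"wrist")[:2]])
```

```text
stop_knob [(array([632.,  82.,  92.]), 0.61)]
stop_pivot [(array([634.,  76.,  89.]), 0.86)]
push_bar [(array([513.,  -1.,  94.]), 0.78)]
```

View pics/w1.png

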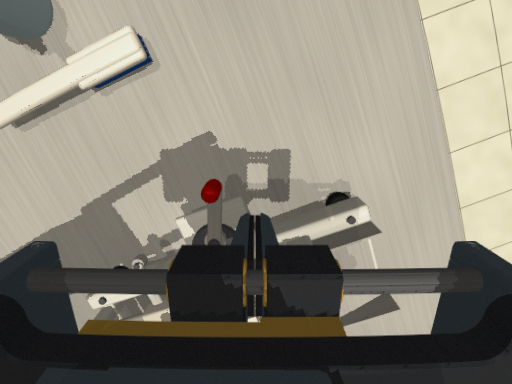

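The wrist view shows the knob at about (211,189), standing to the left of the closed fingers (255,230), with the lever running down to the disc at (212,240). I'll check the knob position with the calibration.

Run:
```python
from h import *
from workcell import env
from scipy.spatial.transform import Rotation as Ro
m=camera_model("wrist");M=np.array(m["mount"]);s=env.state();R=Ro.from_euler("xyz",s["ee_rot"],degrees=True).as_matrix()
for n,uv,z in(("knob",(211,190),112),("hub",(213,236),95)):
    p=cv2.undistortPoints(np.array([[uv]],float),np.array(m["K"]),np.array([m["k1"],0,0,0.]))[0,0]
    d=R@M[:3,:3]@np.r_[p,1];o=R@M[:3,3]+s["ee_pos"];X=o+d*(z-o[2])/d[2];print(n,X.round(1))
```

```text
knob [648.4 125.5 112. ]
hub [623.7  71.7  95. ]
```

The knob agrees at (648,125). Now I descend, close the gap and start the arc.

```bash
python3 -m crank '1 0 0 30 0 0 0;1 0 0 30 0 0 0;1 0 0 25 0 0 0;1 0 0 20 0 0 0;1 0 0 0 0 0 0'; python3 -m crank '1 0 -6 0 0 0 0;1 0 -6 0 0 0 0;1 0 -5 0 0 0 0;1 0 -4 0 0 0 0;1 2 -7.5 0 0 0 -6;1 2.2 -7.5 0 0 0 -6;1 2.2 -7.5 0 0 0 -6;1 2.2 -7.5 0 0 0 -6;1 0 0 0 0 0 0'
python3 - <<'E'
from workcell import env,grab_frame
import cv2
cv2.imwrite("pics/w2.png",grab_frame("wrist"))
E
```

```text
time_s: 4.72
ee_pos: [686.9, 107.5, 118.1]
ee_rot: [-179.8, 0.1, 68.3]
force: [-0.7, -0.5, 0.3]
gripper_width: 0.2
gripper_force: 0.0
time_s: 5.85
ee_pos: [642.3, 130.3, 120.5]
ee_rot: [179.8, 0.0, 92.2]
force: [3.3, -0.1, -0.5]
gripper_width: 0.1
gripper_force: 1.6
```

View pics/w2.png

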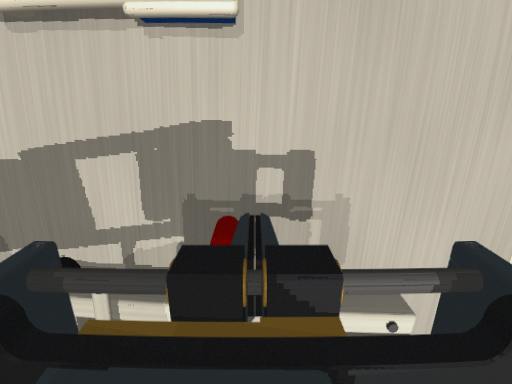

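The knob (227,230) lies against the left side of the closed fingers, and the 3.3 N reading confirms contact. I carry on with the arc.

```bash
python3 -m crank '1 2.2 -7.5 0 0 0 -6;1 2.2 -7.5 0 0 0 -6;1 2.2 -7.5 0 0 0 -6;1 2.2 -7.5 0 0 0 -6;1 2.2 -7.5 0 0 0 -6;1 2.2 -7.5 0 0 0 -6;1 2.2 -7.5 0 0 0 -6;1 2.2 -7.5 0 0 0 -6;1 0 0 0 0 0 0'
python3 - <<'E'
from workcell import env,grab_frame
from h import *
for n in("scene","side"):cv2.imwrite(f"pics/{n}2.png",grab_frame(n))
a=cv2.imread("pics/scene2.png")[165:305,185:325];b=cv2.imread("pics/side2.png")[125:265,190:330]
f=lambda x:cv2.resize(x,(400,400),interpolation=cv2.INTER_CUBIC)
cv2.imwrite("pics/crop2.png",cv2.convertScaleAbs(np.hstack([f(a),f(b)]),alpha=1.3,beta=15))
rel(554,86,120,180)
E
```

```text
time_s: 7.02
ee_pos: [581.7, 123.3, 120.4]
ee_rot: [179.9, 0.0, 140.1]
force: [3.8, 1.4, -0.2]
gripper_width: 0.3
gripper_force: 1.4
t 7.125 pos [581.7 123.3 120.4] rot [179.9   0.  140.1] w 0.5 F [2.8 1.8 0.8]
shift [ -2.7 -46.4   0.3] turn [  0.1   0.  -39.9]
```

View pics/crop2.png

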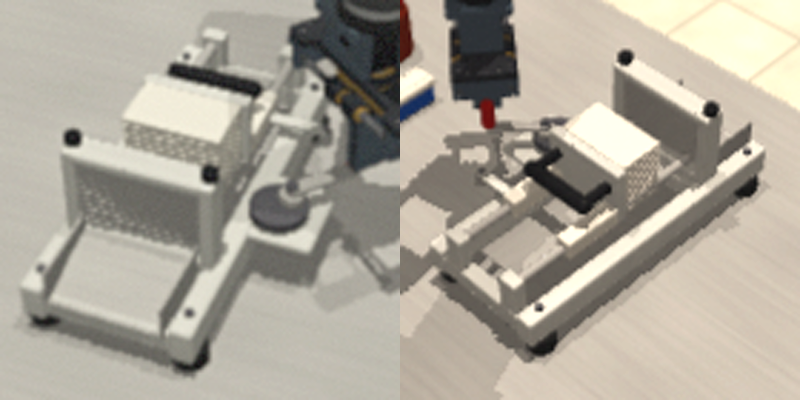

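The lever now points back-left, and the knob is at (488,115) in the side crop with the fingers on it. The pusher has not moved. I finish the arc.

```bash
python3 -m crank '1 2.2 -7.5 0 0 0 -6;1 2.2 -7.5 0 0 0 -6;1 2.2 -7.5 0 0 0 -6;1 2.2 -7.5 0 0 0 -6;1 2.2 -7.5 0 0 0 -6;1 2.2 -7.5 0 0 0 -6;1 2.2 -7.5 0 0 0 -6;1 0 0 0 0 0 0;1 0 0 0 0 0 0'
python3 - <<'E'
from workcell import grab_frame
from h import *
rel(554,86,120,180)
for n in("scene","side"):cv2.imwrite(f"pics/{n}3.png",grab_frame(n))
a=cv2.imread("pics/scene3.png")[165:305,185:325];b=cv2.imread("pics/side3.png")[125:265,190:330]
f=lambda x:cv2.resize(x,(400,400),interpolation=cv2.INTER_CUBIC)
cv2.imwrite("pics/crop3.png",cv2.convertScaleAbs(np.hstack([f(a),f(b)]),alpha=1.3,beta=15))
E
```

```text
time_s: 8.25
ee_pos: [548.0, 81.2, 120.1]
ee_rot: [180.0, -0.0, -177.8]
force: [1.8, 2.8, 1.7]
gripper_width: 0.3
gripper_force: 1.4
t 8.25 pos [548.   81.2 120.1] rot [ 180.    -0.  -177.8] w 0.3 F [1.8 2.8 1.7]
shift [-6.2  4.6  0.1] turn [ 0.  -0.   2.2]
```

View pics/crop3.png

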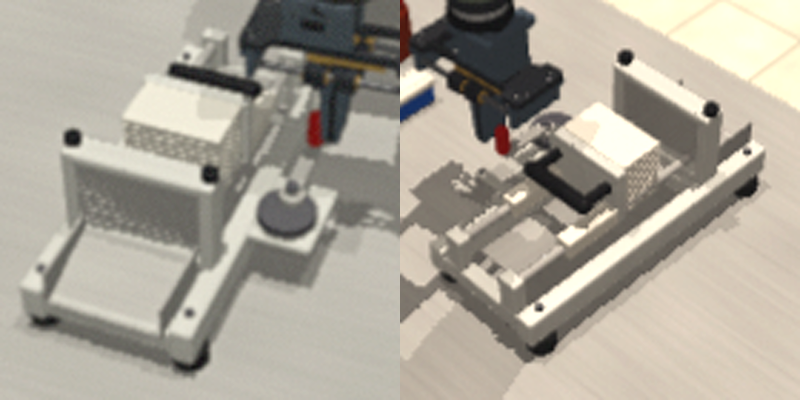

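The knob is at (315,129) in the scene crop and (502,139) in the side crop. The lever points roughly back and the pusher has not moved. I triangulate the knob.

Run:
```python
from h import *
X,e=tri(np.array((315,129))*.35+[185,165],np.array((102,139))*.35+[190,125]);print(X.round(1),np.round(e,1))
v=X[:2]-[622,63.5];print(np.linalg.norm(v),180-np.degrees(np.arctan2(v[1],v[0])))
```

```text
[548.8  62.9 107.4] [0.4 0.4]
73.21904733436318 359.52806526764255
```

The cam is at its low point, with the lever within about 1° of straight back. I retreat sideways and then up.

```bash
python3 -m crank '1 0 12 0 0 0 0;1 0 15 0 0 0 0;1 0 0 -30 0 0 0;1 0 0 -30 0 0 0;1 0 0 -20 0 0 0;1 0 0 0 0 0 0'; python3 -c "
from h import *
rel(478,-53.5,121,179)"
```

```text
time_s: 9.1
ee_pos: [547.4, 108.6, 201.1]
ee_rot: [180.0, 0.1, -177.7]
force: [-0.0, -0.4, -0.7]
gripper_width: 0.1
gripper_force: 0.0
t 9.1 pos [547.4 108.6 201.1] rot [ 1.800e+02  1.000e-01 -1.777e+02] w 0.1 F [-0.  -0.4 -0.7]
shift [  76.1 -159.2   79.9] turn [0.  0.1 3.3]
```

```bash
python3 -m crank '1 25 -53 0 0 0 0;1 25 -53 0 0 0 0;1 26 -53 0 0 0 0;1 0 0 0 0 0 3.3;1 0 0 0 0 0 0;1 0 0 30 0 0 0;1 0 0 30 0 0 0;1 0 0 20 0 0 0;1 0 0 0 0 0 0'; python3 -c "
from h import *
rel(612,-55.5,121,179)
from workcell import grab_frame
cv2.imwrite('pics/crop4.png',cv2.resize(grab_frame('side')[85:265,150:330],(500,500)))"
```

```text
time_s: 10.22
ee_pos: [476.1, -53.0, 118.0]
ee_rot: [180.0, -0.3, 179.1]
force: [-0.1, -0.2, 0.6]
gripper_width: 0.4
gripper_force: 0.0
t 10.225 pos [476.1 -53.  118. ] rot [180.   -0.3 179.1] w 0.4 F [-0.1 -0.2  0.6]
shift [-135.9   -0.4   -3.7] turn [ 0.  -0.3  0.1]
```

View pics/crop4.png

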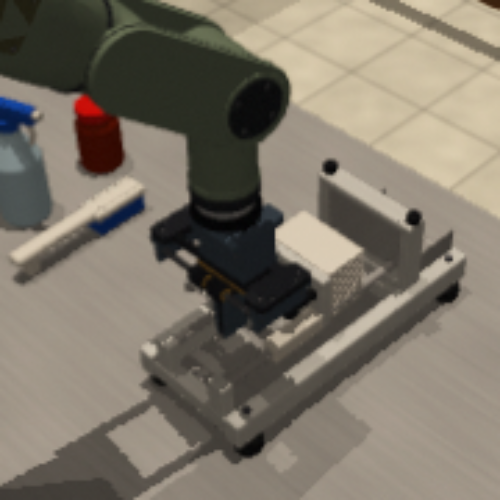

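The fingers are down behind the bar, clear of the rods and blocks. I push forward gently.

```bash
python3 -m crank '1 -8 0 0 0 0 0;1 -8 0 0 0 0 0;1 -5 0 0 0 0 0;1 -5 0 0 0 0 0;1 -5 0 0 0 0 0;1 -5 0 0 0 0 0;1 -5 0 0 0 0 0;1 -5 0 0 0 0 0;1 -5 0 0 0 0 0;1 -5 0 0 0 0 0'; python3 -m crank '1 -7 0 0 0 0 0;1 -7 0 0 0 0 0;1 -7 0 0 0 0 0;1 -7 0 0 0 0 0;1 -7 0 0 0 0 0;1 -7 0 0 0 0 0;1 -5 0 0 0 0 0;1 -4 0 0 0 0 0'
```

```text
time_s: 11.52
ee_pos: [533.6, -55.3, 119.9]
ee_rot: [-180.0, -0.0, 179.0]
force: [-5.3, -1.0, 3.1]
gripper_width: 0.3
gripper_force: 2.2
time_s: 12.52
ee_pos: [580.6, -56.3, 119.8]
ee_rot: [-180.0, -0.6, 179.0]
force: [-18.7, -2.9, 14.4]
gripper_width: 0.2
gripper_force: 9.3
```

Run:
```python
from workcell import grab_frame,env
from h import *
print(env.state()["force"])
for n in("scene","side"):cv2.imwrite(f"pics/{n}5.png",grab_frame(n))
a=cv2.imread("pics/scene5.png")[165:305,185:325];b=cv2.imread("pics/side5.png")[125:265,190:330]
f=lambda x:cv2.resize(x,(400,400),interpolation=cv2.INTER_CUBIC)
cv2.imwrite("pics/crop5.png",cv2.convertScaleAbs(np.hstack([f(a),f(b)]),alpha=1.3,beta=15))
```

```text
[-18.68167049  -2.9239329   14.43439265]
```

View pics/crop5.png

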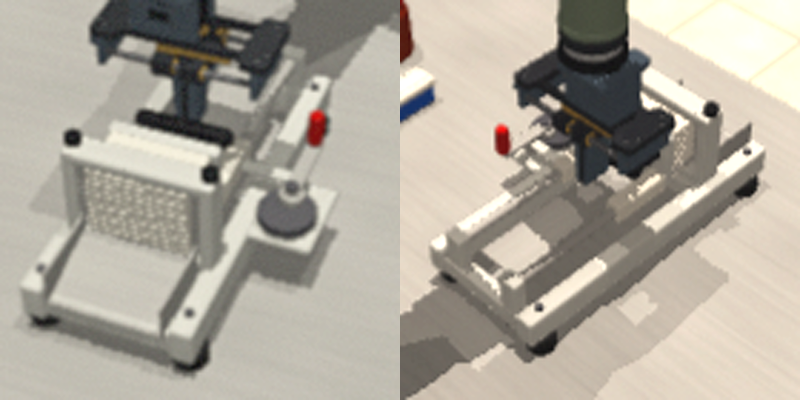

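The scene crop shows the bar now at (183,128), the head just behind the blade frame, and the roller arm at about (265,165) near the disc (287,212). I work out how far the bar has travelled, and where the pusher plate stands against the frame.

Run:
```python
from h import *
def onz(uv,z):
    p,P=norm("scene",np.array(uv)*.35+[185,165]);R,t=P[:,:3],P[:,3]
    o=-R.T@t;d=R.T@np.r_[p,1];return (o+d*(z-o[2])/d[2]).round(1)
print("bar0",onz((215,79),123),"bar",onz((183,128),123),"roller",onz((265,165),85),"disc",onz((287,212),88),"headtop",onz((165,140),151))
```

```text
bar0 [526.9 -51.7 123. ] bar [609.4 -54.2 123. ] roller [593.2  25.   85. ] disc [652.3  67.   88. ] headtop [661.7 -51.  151. ]
```

```bash
python3 -m crank '1 -0.5 0 0 0 0 0;1 0 0 0 0 0 0;1 0 0 0 0 0 0;1 0 0 0 0 0 0'
python3 - <<'E'
from h import *
from workcell import env
s=env.state();print(s["force"],s["torque"],s["ee_pos"],s["ee_rot"])
def onz(uv,z):
    p,P=norm("scene",np.array(uv)*.35+[185,165]);R,t=P[:,:3],P[:,3]
    o=-R.T@t;d=R.T@np.r_[p,1];return (o+d*(z-o[2])/d[2]).round(1)
print("head0 front",onz((125,118),151),onz((240,140),151),"back",onz((148,78),151),onz((250,97),151))
print("now back edge",onz((118,124),151),"frame front base",onz((71,137),172),onz((209,174),172), "rod bolts", onz((188,313),91),onz((40,268),91),onz((314,87),91))
E
```

```text
time_s: 13.12
ee_pos: [580.6, -56.3, 119.8]
ee_rot: [-180.0, -0.6, 179.0]
force: [-14.9, -2.4, 9.4]
gripper_width: 0.7
gripper_force: 7.2
[-14.94719017  -2.42063843   9.43061836] [-0.58073912  2.38874646 -0.11794622] [580.55510111 -56.27327526 119.8332476 ] [-179.97599944   -0.5598533   178.99535411]
head0 front [644.9 -98.8 151. ] [638.1  14.7 151. ] back [ 580.8 -101.7  151. ] [575.    2.5 151. ]
now back edge [ 655.3 -101.6  151. ] frame front base [ 709.3 -123.8  172. ] [713.5  12.5 172. ] rod bolts [805.7  26.4  91. ] [ 801.1 -119.2   91. ] [466.8  35.9  91. ]
```

```bash
python3 -m crank '1 -0.7 0 0 0 0 0;1 0 0 0 0 0 0;1 0 0 0 0 0 0'; python3 -m crank '1 8 0 0 0 0 0;1 20 0 0 0 0 0;1 20 0 0 0 0 0;1 0 0 -40 0 0 0;1 0 0 -60 0 0 0;1 60 0 0 0 0 0;1 60 0 0 0 0 0;1 60 0 0 0 0 0;1 0 0 0 0 0 0'
python3 - <<'E'
from workcell import grab_frame
from h import *
for n in("scene","side"):cv2.imwrite(f"pics/{n}6.png",grab_frame(n))
a=cv2.imread("pics/scene6.png")[175:285,200:310];b=cv2.imread("pics/side6.png")[135:245,200:310]
f=lambda x:cv2.resize(x,(400,400),interpolation=cv2.INTER_CUBIC)
cv2.imwrite("pics/crop6.png",cv2.convertScaleAbs(np.hstack([f(a),f(b)]),alpha=1.3,beta=15))
E
```

```text
time_s: 13.5
ee_pos: [580.6, -56.3, 119.8]
ee_rot: [-180.0, -0.6, 179.0]
force: [-15.2, -3.3, 11.5]
gripper_width: 0.6
gripper_force: 8.0
time_s: 14.62
ee_pos: [355.2, -51.2, 220.1]
ee_rot: [179.9, 0.1, 178.9]
force: [1.5, -0.2, 0.4]
gripper_width: -0.0
gripper_force: 0.0
```

View pics/crop6.png

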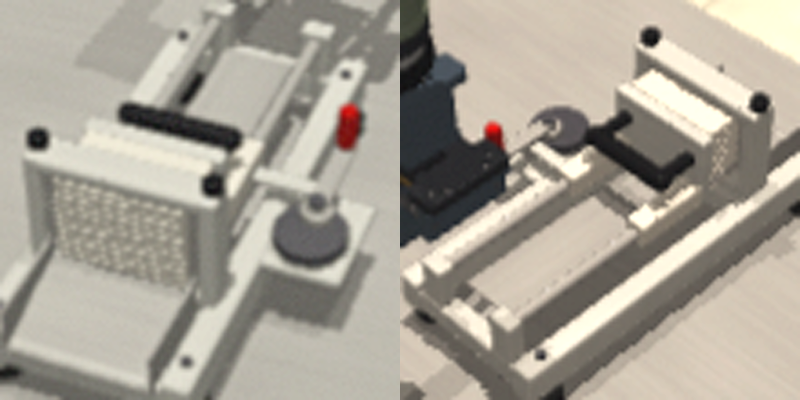

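The last crop shows the bar at (180,125)/(628,160), the fins filling the blade frame, the lever pointing back and the roller arm just behind the disc. I measure the travel and the lever from both views.

Run:
```python
from h import *
for n,a,b in(("bar",(180,125),(228,160)),("knob",(348,127),(93,137)),("barL",(238,138),(192,136)),("barR",(123,112),(263,182)),("disc",(310,235),(160,128)),("hub",(317,204),(146,127)),("capR",(37,139),(359,103)),("capL",(212,185),(251,37)),("blockL top",(318,30),(32,268)),("blockR top",(218,10),(105,318))):
    X,e=tri(np.array(a)*.275+[200,175],np.array(b)*.275+[200,135]);print(n,X.round(1),np.round(e,1))
```

```text
bar [605.2 -55.  120.8] [0.1 0.1]
knob [550.1  64.6 109.8] [0.5 0.5]
barL [605.4  -8.2 121.1] [0.4 0.4]
barR [ 605.6 -100.1  122.1] [0.6 0.6]
disc [633.8  61.7  68.4] [0.3 0.3]
hub [614.3  60.6  83.1] [0.4 0.3]
capR [ 704.8 -124.3  167.5] [0.4 0.4]
capL [708.   11.1 167.1] [0.1 0.1]
blockL top [412.   -3.3  88.3] [0.6 0.7]
blockR top [415.9 -92.5  89.8] [0.5 0.7]
```

Run:
```python
from h import *
X,e=tri(np.array((325,131))*.35+[185,165],np.array((83,178))*.35+[190,125]);print("roller0",X.round(1),np.round(e,1),"now x",X[0]+77)
def onz(uv,z):
    p,P=norm("scene",np.array(uv)*.275+[200,175]);R,t=P[:,:3],P[:,3]
    o=-R.T@t;d=R.T@np.r_[p,1];return (o+d*(z-o[2])/d[2]).round(1)
for z in(75,80,85,90):print(z,onz((305,187),z),onz((310,268),z))
```

```text
roller0 [510.2  60.9  72.1] [0.4 0.4] now x 587.1656766832614
75 [591.4  42.7  75. ] [674.4  74.   75. ]
80 [596.7  44.3  80. ] [679.2  75.5  80. ]
85 [601.9  46.   85. ] [684.   76.9  85. ]
90 [607.2  47.6  90. ] [688.8  78.4  90. ]
```

Geometry says home: the roller at about x = 590 lies right at the low disc's back edge (604), so no more travel is possible. To be sure the stall was the end stop, I push once more briefly and watch the force.

```bash
python3 -m crank '1 -60 0 0 0 0 0;1 -60 0 0 0 0 0;1 -60 0 0 0 0 0;1 -20 0 0 0 0 0;1 0 0 40 0 0 0;1 0 0 40 0 0 0;1 0 0 16 0 0 0;1 0 0 0 0 0 0;1 0 0 0 0 0 0' ; python3 -m crank '1 -5 0 0 0 0 0;1 -5 0 0 0 0 0;1 -5 0 0 0 0 0;1 -4 0 0 0 0 0;1 -3 0 0 0 0 0;1 -2 0 0 0 0 0;1 0 0 0 0 0 0'; python3 -m crank '1 -1.5 0 0 0 0 0;1 0 0 0 0 0 0;1 0 0 0 0 0 0'
```

```text
time_s: 15.85
ee_pos: [559.2, -55.6, 125.4]
ee_rot: [-180.0, 0.2, 179.0]
force: [-0.1, -0.2, -0.4]
gripper_width: 0.4
gripper_force: 0.0
time_s: 16.73
ee_pos: [580.4, -55.9, 123.8]
ee_rot: [180.0, -0.2, 179.0]
force: [-3.9, -0.4, 2.3]
gripper_width: 0.6
gripper_force: 2.1
time_s: 17.1
ee_pos: [580.5, -55.9, 123.8]
ee_rot: [180.0, -0.3, 179.0]
force: [-8.8, 0.1, 4.2]
gripper_width: 0.6
gripper_force: 3.9
```

```bash
python3 -m crank '1 -1.5 0 0 0 0 0;1 -1.5 0 0 0 0 0;1 -1 0 0 0 0 0;1 0 0 0 0 0 0;1 0 0 0 0 0 0'
```

```text
time_s: 17.73
ee_pos: [580.6, -55.9, 123.8]
ee_rot: [180.0, -0.8, 179.0]
force: [-16.5, 0.6, 11.6]
gripper_width: 0.7
gripper_force: 8.4
```

The pusher is hard against its stop: it took 16 N without moving. I retreat and hand in.

```bash
python3 -m crank '1 8 0 0 0 0 0;1 20 0 0 0 0 0;1 20 0 0 0 0 0;1 0 0 -40 0 0 0;1 0 0 -50 0 0 0;1 0 0 0 0 0 0;1 0 0 0 0 0 0'; python3 -c "
from workcell import env
print(env.job_done())"
```

```text
time_s: 18.6
ee_pos: [539.1, -55.1, 213.5]
ee_rot: [180.0, 0.0, 179.0]
force: [0.2, 0.3, 0.3]
gripper_width: 0.4
gripper_force: 0.0
the job is handed in; nothing more can be done
None
```

I turned the cam lever straight back, then pushed the pusher forward until it stopped hard (about 77 mm of travel, no movement under 16 N), and handed the job in at 18.6 s; no verdict came back, and I took that stop as home because the roller sits at the low cam's back edge.

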